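Load a cheroot bundle and index the feed jig to its marker

TASK

Lay the tied cheroot bundle lengthwise in the feed jig's tray and let go, then work the hand lever, one complete stroke at a time, until the tray's pointer stands beside the tall post, no farther (the feed cannot go back). Push each stroke over until you feel the lever come up against its end stop, rest there for a moment without leaning hard on it, and let it spring fully back; move the tray only with the lever. At the end the bundle lies in the tray, the lever is back at rest, and the glue pot, thread spool and rubber stamp have been left alone.

Things in the scene. Friction and masses are not known exactly. Their poses are not given: they have to be found in the camera images.
- bundle: flat bundle of cheroots tied with thread, loose on the table; about 40 mm wide (its x) by 104 mm long (its y), 21 mm high; origin at the centre of its underside. Pick it across its width.
- feeder: the feed jig, a fixed wooden housing 300 mm long (its y) and about 84 mm wide with a 160 x 320 x 14 mm foot plate, 58 mm high; origin at the centre of the underside, z up. Its tray feeds along the jig's +y. The lever is on the -x side, the posts on the +x side. Tray, lever and posts keep the jig's axes.
- tray: open wooden tray on the jig, outside 72 mm (x) by 140 mm (y), inside 64 x 132 mm, rims 8 mm above its floor; axes as the jig, origin at the centre of its underside (6 mm below its floor). Starts 62 to 65 mm to the -y side of the jig's centre. It slides with 6 N of friction and stays where it is left; a pawl inside the jig drives it to +y only.
- tray_floor (a point): centre of the upper face of the tray's floor, 69 mm above the table; the bundle is laid here, its length along the jig's y
- pointer (a point): tip of the small steel pointer on the tray's +x side near its +y end (50 mm to +x, 66 mm to +y of the tray's centre)
- tall_post: marker post 70 mm high, 8 mm thick, fixed on the jig's +x ledge; origin at the centre of its foot, axes as the jig. It stands 2, 3 or 4 strokes from the start; the two other places have posts 30 mm high. A complete stroke carries the tray 30 mm (the first 20 to 38 mm); after the right stroke the pointer is within 8 mm of the post's y, either side.
- lever_bar (a point): middle of the lever's grip bar, a level round wooden bar 18 mm thick, 70 mm long, pointing to the jig's -x. At rest it is 146 mm above the table and 58 mm to -y of the jig's centre; push it toward the jig's +y. A full stroke moves it 95 to 140 mm. It must come back to within 7 mm of rest for the pawl to take the next tooth.
- lever: hand lever, origin at its pivot (30 mm up, 72 mm to -x of the jig's centre): steel rod 12 mm thick with a grip bar 130 mm up. Rests leaning 0.46 rad to the jig's -y and springs back (2 to 3 N at the bar); driving the tray adds 2 to 4 N. An end stop hidden in the jig ends the swing after 0.77 to 1.10 rad, elsewhere each run: feel for it, 10 to 18 N at the bar is plenty, over 25 N is leaning hard.
- nose: the driven nose inside the jig that meets the hidden end stop when the stroke is complete (not visible, not to be touched)
- glue_pot: white round glue pot, 65 mm across, 44 mm high, bystander; origin at the centre of its underside
- thread_spool: spool of thread, 40 mm across, 48 mm high, bystander; origin at the centre of its underside
- rubber_stamp: number stamp with a turned wooden knob, 36 x 47 x 52 mm, bystander; origin at the centre of its underside
Things that resemble listed ones, but are neither listed nor needed, are in the scene too. Of the things that look like the bundle, the smallest one is meant.

How it is judged:
By the outcome, as a careful person would: the job done as asked, in the order asked, and still so for the second after the job is handed in, with the robot touching nothing.
It also fails if it takes over 72 s, if anything falls off the work surface, if the arm or the gripper's body presses on something with over 40 N, if the wrist force passes 120 N, or if a joint passes its speed limit or range.

ROBOT

A 7-joint arm with a two-finger parallel gripper is mounted at the origin on a cart in front of the work surface, level with it; the furniture and walls round the work are solid. World frame = base frame: x ahead of the robot, y to its left, z up, the work surface at z = 0. Lengths are in m, angles in degrees, forces in N, time in s.
With the tool pointing down it reaches from about 0.425 to 0.875 m from the base axis. Payload 4.7 kg.
Tool frame: the origin (TCP) lies between the finger pads; the fingertips stand 19 mm ahead of it and the grasp point (between the pads) is the TCP; x points along the fingers, z is the direction in which the jaws open and shut, and the axes are right-handed (so a half turn about x gives the same grasp; the last joint's range is limited). The gripper opens to 87 mm and grips with 3 to 60 N. Pads are 19 mm wide; open, the fingers measure 117 mm over their backs; the gripper's body (75 mm by 190 mm) begins 51 mm behind the grasp point.
Start: joints at [69.62, 18.392, -4.016, 83.108, 1.295, 78.541, -3.26], TCP at [0.235, -0.606, 0.242] pointing down, gripper open.
Joint ranges: [-163.93, 163.93], [-17.29, 119.83], [-79.2, 71.16], [3.27, 140.29], [-89.18, 269.18], [5.43, 117.66], [-154.24, 154.24]. Speed limits (degrees/s): [147.25, 147.25, 180, 180, 180, 180, 180].

INTERFACE

Orientations are given as [roll, pitch, yaw] about the fixed x, y, z axes, in that order (R = Rz(yaw) Ry(pitch) Rx(roll)).
In Python, from cell import monitor, read_camera, camera_model, env, regions_of gives the robot as it stands. The module is installed in compiled form; this text tells all that it offers.
- The arm moves only by the tool step_arm, never from a script. Its argument "deltas" is a list of rows, each a list of 5 numbers: the gripper's target within -1 to 1 (fully open at 1, half-way at 0, shut at -1), then the shift along the tool's x, y, z in m, then the turn about the tool's x in degrees. A call has 1 to 12 rows; each row is the pose to reach, as a shift and turn from the pose commanded when the call began, along the tool's axes at that moment; what a row does not reach only later rows make up. A row lasts 1/8 s, in which the tool goes at most 62.5 mm and 10.7 degrees, less where a joint would pass 70% of its speed; a pose out of reach is approached as far as the arm can. A call with a gripper value outside its range is refused whole. The fingers move at their own pace and stop on an object; "newtons" is the grip in N (left out, the last holds). Time passes only in rows, so rows that repeat a pose let the fingers close. It gives the time, the measured TCP pose, the force and the opening at its end, in the units of the state.
- monitor.get_obs(): the state, without advancing time (a new reading comes with each control period).
- read_camera(name): name is "scene" or "side" or "wrist"; returns (picture, depth): 480x640x3 uint8, red, green, blue; 480x640 float32, m along the optical axis (not along the pixel's ray), 0 where there is no reading.
- camera_model(name): a dict with "fx", "fy", "cx", "cy" (pixels), "xyz" and "attitude" of the camera in the world. Camera axes: x right, y down, z forward; pixel columns grow to the right and rows downward; lengths in m; the calibration is good to about 2 mm. A picture is of the moment at which its call begins: read the wrist's pose just before it. camera_model takes no time and is no camera call; for the wrist camera it gives the pose at the moment of the call.
- env.sign_off(): hands the job in, once; it reports no verdict.
Trained networks look in the newest picture that a camera, given by its name, has taken for a name from the list of things; names that differ only in an ending like _2 or _b are one class to them, and where a whole thing is asked for, a point or a joint stands for the part that bears it (a point fixed in the world has none). Each returns a list of dicts, best first, with "p" (0 to 1); they miss things now and then, are a little off and sometimes report something else, mostly with a low value. They report only what shows in the picture. A call takes as long as a camera call. They do not tell look-alikes from the thing itself.
- regions_of(camera, thing): "pixels" (480x640 bool, what is visible of it) and "pixel" ([column, row] in pixels, amid what is visible of it).
The state is a dict: "time_s": time; "qpos": joint angles; "joint_velocities": joint speeds; "effort": joint torques, N m; "tool_pos": TCP position; "tool_rot": TCP orientation; "force": force on the tool from outside, world axes, zero at the start; "wrist_torque": the same for the moment, N m; "grip_width": finger opening in m.
Only numpy, scipy, OpenCV 4.12 (cv2) and the standard library are available. Lean on these libraries where they do the work, as an engineer would, in place of code of your own. Each camera call takes 0.05 s, during which the arm holds its last target. There are 200 camera calls.

## Working session

There is one attempt and no reset: what is moved stays moved. The work goes in short steps, Python scripts to look and compute and a tool call to move; the robot and the scene stay as the last step left them, time stands still between calls to the robot, and variables do not carry over. Pictures are saved under pics/ and viewed, about 8 in all and at most 12, crops included, and the job is handed in when it is done.

Besides the shell and the picture viewer there is one more tool, called after "Request:" in YAML: its name, and indented under it one key for each argument. step_arm: Moves the arm, as the interface text tells. Its arguments: {"type":"object","properties":{"deltas":{"type":"array"},"newtons":{"type":"number"}},"required":["deltas"]}

```bash
mkdir -p pics; cat > h.py <<'E'
import numpy as np, cv2
from scipy.spatial.transform import Rotation as R
from cell import monitor, read_camera, camera_model, env, regions_of
def pose(m):
    a=np.array(m["attitude"],float)
    if a.shape==(3,3): r=a
    elif a.size==4: r=R.from_quat(a).as_matrix()
    else: r=R.from_euler('xyz',a,degrees=True).as_matrix()
    return r,np.array(m["xyz"])
def cloud(name,d,m=None):
    m=m or camera_model(name); r,t=pose(m)
    v,u=np.mgrid[0:480,0:640]
    c=np.stack([(u-m["cx"])/m["fx"]*d,(v-m["cy"])/m["fy"]*d,d],-1)
    p=c@r.T+t; p[d<=0]=np.nan
    return p
def save(n,im): cv2.imwrite(f'pics/{n}.png',im[...,::-1])
E
python3 - <<'E'
from h import *
o=monitor.get_obs(); print(o['tool_pos'],o['tool_rot'],o['force'],o['grip_width'],o['time_s'])
for n in ['scene','side']:
    print(n,camera_model(n))
    im,d=read_camera(n); save(n,im); P=cloud(n,d); np.save(n+'.npy',P)
    for t in ['bundle','feeder','tray','tall_post','lever','lever_bar','glue_pot','thread_spool','rubber_stamp']:
        for r in regions_of(n,t)[:4]:
            q=P[r['pixels']]; q=q[~np.isnan(q[:,0])]
            if len(q): print(t,round(r['p'],2),np.round(r['pixel']),len(q),'med',np.round(np.median(q,0),3),'lo',np.round(np.percentile(q,2,axis=0),3),'hi',np.round(np.percentile(q,98,axis=0),3))
E
```

```text
[ 0.23468409 -0.60559823  0.24046705] [-177.58360676   89.89045582  113.60482829] [-0.40677906  0.22228066 -0.42956276] 0.08717105808167341 0.0
scene {'fx': 552.7347471708001, 'fy': 552.7347471708001, 'cx': 320.9738962920546, 'cy': 238.68297918101388, 'xyz': array([-0.16718038,  1.0469536 ,  0.73655658]), 'attitude': array([-115.70755027,   -0.76720277, -143.04926236])}
bundle 0.8 [424. 259.] 514 med [ 0.414 -0.216  0.023] lo [ 0.388 -0.292  0.003] hi [ 0.45  -0.167  0.028]
bundle 0.63 [461. 239.] 404 med [ 0.394 -0.396  0.023] lo [ 0.37  -0.523 -0.002] hi [ 0.439 -0.348  0.029]
bundle 0.5 [398. 232.] 241 med [ 0.555 -0.313  0.017] lo [ 0.527 -0.354  0.004] hi [ 0.593 -0.266  0.022]
feeder 0.58 [302. 276.] 5693 med [0.595 0.09  0.046] lo [ 0.504 -0.075  0.004] hi [0.702 0.225 0.15 ]
feeder 0.43 [250. 261.] 107 med [0.702 0.177 0.073] lo [ 0.694  0.089 -0.002] hi [0.791 0.184 0.118]
feeder 0.3 [336. 248.] 497 med [0.545 0.035 0.122] lo [ 0.465 -0.187  0.011] hi [0.623 0.086 0.155]
tray 0.68 [315. 252.] 864 med [0.617 0.015 0.069] lo [ 0.573 -0.07   0.057] hi [0.655 0.073 0.078]
tall_p
[... 1105 characters left out ...]
018 0.148] lo [0.432 0.007 0.002] hi [0.556 0.247 0.158]
lever_bar 0.67 [319. 256.] 1132 med [ 0.614 -0.011  0.071] lo [ 0.576 -0.076  0.063] hi [0.651 0.064 0.08 ]
glue_pot 0.68 [292. 186.] 389 med [0.524 0.377 0.029] lo [0.496 0.359 0.001] hi [0.553 0.425 0.047]
glue_pot 0.44 [286. 225.] 376 med [0.529 0.017 0.148] lo [0.47  0.007 0.005] hi [0.556 0.161 0.158]
thread_spool 0.72 [387. 271.] 294 med [ 0.79  -0.016  0.034] lo [ 0.774 -0.024  0.004] hi [0.807 0.007 0.053]
thread_spool 0.47 [287. 368.] 606 med [ 0.556 -0.324  0.021] lo [ 0.528 -0.363  0.009] hi [ 0.588 -0.276  0.025]
rubber_stamp 0.74 [354. 345.] 362 med [ 0.702 -0.261  0.02 ] lo [ 0.683 -0.273  0.001] hi [ 0.722 -0.225  0.054]
```

View pics/side.png

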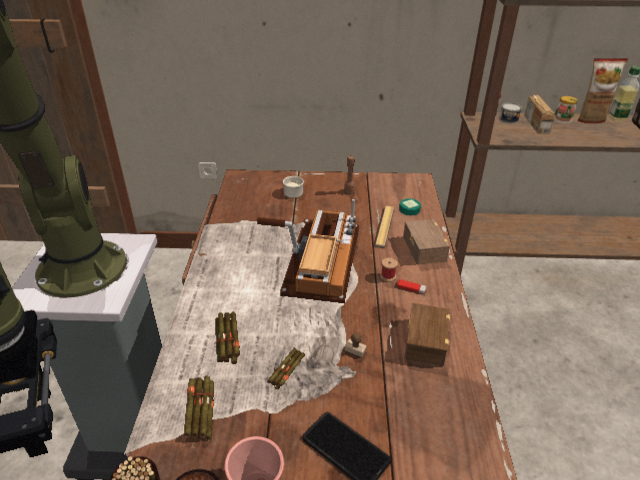

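View pics/scene.png

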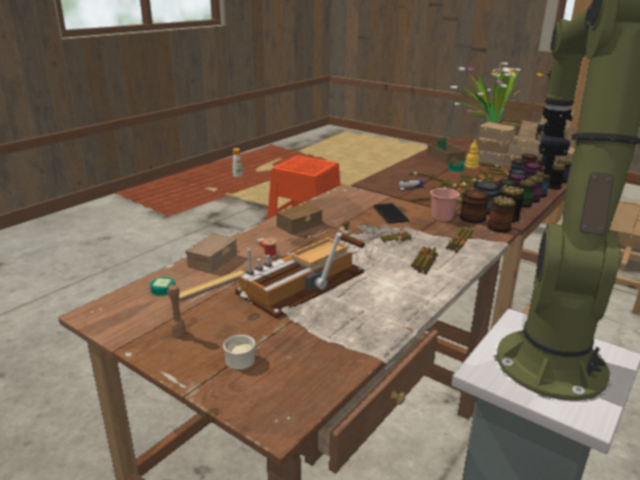

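The side picture shows three bundles, at (286,367), (228,336) and (200,405). The one at (286,367) is clearly the smallest. The jig is at (320,255), with its lever on the left, its posts on the right and its feed pointing away from the camera (world +y). I'll confirm this in one enlarged crop and fit the poses.

```bash
python3 - <<'E'
from h import *
im=cv2.imread('pics/side.png')
a=cv2.resize(im[175:305,270:370],None,fx=4,fy=4,interpolation=3); b=cv2.resize(im[310:440,180:310],None,fx=3,fy=3,interpolation=3)
c=np.zeros((520,800,3),np.uint8); c[:,:400]=a; c[:390,405:795]=b; cv2.imwrite('pics/crop1.png',c)
S=np.load('side.npy'); C=np.load('scene.npy'); A=np.concatenate([S.reshape(-1,3),C.reshape(-1,3)])
def sel(A,lo,hi): return A[np.all((A>lo)&(A<hi),1)]
def rect(q,n):
    (x,y),(w,h),an=cv2.minAreaRect((q[:,:2]*1000).astype(np.float32)); print(n,len(q),np.round([x,y,w,h,an],1))
for nm,X in (('side',S.reshape(-1,3)),('scene',C.reshape(-1,3))):
    rect(sel(X,[.50,-.40,.010],[.63,-.24,.05]),nm+' bundle')
    rect(sel(X,[.36,-.32,.012],[.48,-.14,.05]),nm+' b2')
    rect(sel(X,[.56,-.09,.060],[.668,.10,.090]),nm+' tray')
    rect(sel(X,[.48,-.12,.008],[.74,.25,.025]),nm+' foot')
    rect(sel(X,[.40,-.05,.135],[.57,.1,.17]),nm+' bar')
    q=sel(X,[.645,0.,.105],[.75,.3,.16]); print('tallpost',len(q),np.round(np.median(q,0),3) if len(q) else '', np.round(q.max(0),3) if len(q) else '')
    q=sel(X,[.66,-.05,.07],[.75,.3,.16]); print(np.round(q[np.argsort(q[:,1])][::6],3).tolist())
E
```

```text
side bundle 1442 [ 5.655e+02 -3.200e+02  1.287e+02  1.594e+02  1.000e-01]
side b2 1031 [ 418.8 -239.2   52.7  141.4   13.6]
side tray 1231 [618.9   7.  196.6  80.4  80.9]
side foot 1747 [601.5  55.6 350.9 242.7  89.8]
side bar 255 [507.1  18.   24.7  86.2  88.9]
tallpost 18 [0.703 0.171 0.116] [0.706 0.174 0.123]
[[0.674, 0.051, 0.074], [0.672, 0.056, 0.07], [0.69, 0.109, 0.081], [0.693, 0.112, 0.078], [0.696, 0.137, 0.084], [0.697, 0.141, 0.071], [0.705, 0.163, 0.083], [0.703, 0.166, 0.123], [0.701, 0.167, 0.109], [0.701, 0.169, 0.102], [0.7, 0.17, 0.123], [0.7, 0.17, 0.071], [0.698, 0.171, 0.103], [0.701, 0.173, 0.115], [0.699, 0.174, 0.085]]
scene bundle 291 [ 576.5 -319.6  157.4  105.    89.7]
scene b2 423 [ 419.2 -231.3   51.   138.    12. ]
scene tray 838 [616.9   2.8 150.2  81.1  82.2]
scene foot 1846 [612.3  60.9 244.3 351.7   3.4]
scene bar 221 [506.1  25.5  20.8  89.5  84.9]
tallpost 18 [0.702 0.177 0.113] [0.707 0.182 0.12 ]
[[0.666, 0.06, 0.07], [0.699, 0.117, 0.077], [0.689, 0.12, 0.073], [0.699, 0.143, 0.073], [0.697, 0.149, 0.076], [0.703, 0.171, 0.083], [0.7, 0.174, 0.097], [0.707, 0.175, 0.075], [0.704, 0.175, 0.113], [0.702, 0.176, 0.077], [0.704, 0.177, 0.091], [0.704, 0.177, 0.083], [0.701, 0.179, 0.104], [0.702, 0.18, 0.073], [0.701, 0.181, 0.083]]
```

View pics/crop1.png

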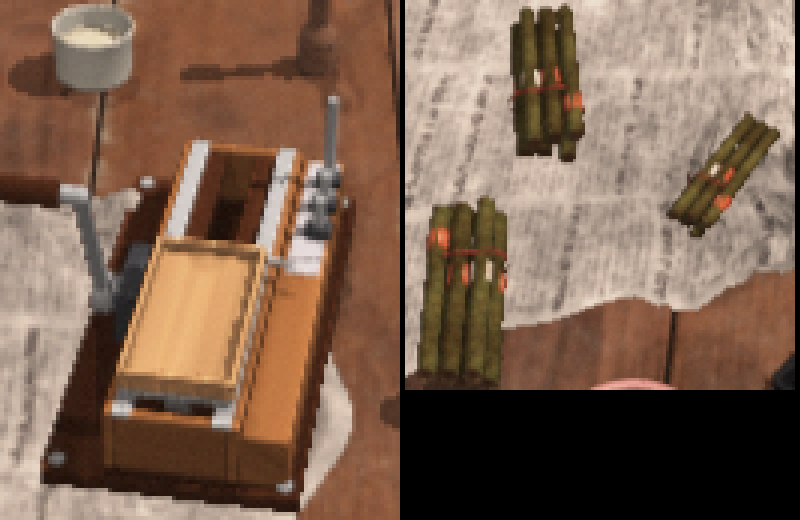

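The crop confirms it: the smallest bundle, at crop (725,175), is the target. The posts run short, short, tall (far end, y≈0.171), and the pointer is at y≈0.053, so this should take 4 strokes. I'll move over the bundle.

```bash
cat >> h.py <<'E'
def tooldelta(target,yaw=None):
    """shift in tool axes to reach world target; yaw = desired world heading (deg, mod 180) of tool z"""
    o=monitor.get_obs(); r=R.from_euler('xyz',o['tool_rot'],degrees=True).as_matrix()
    d=r.T@(np.array(target)-o['tool_pos']); z=r[:,2]; x=r[:,0]
    h=np.degrees(np.arctan2(z[1],z[0])); out=None
    if yaw is not None:
        e=(yaw-h+90)%180-90; out=e*np.sign(x[2])
    print('delta',np.round(d,4),'turn',out,'zhead',round(h,1),'pos',np.round(o['tool_pos'],4),'F',np.round(o['force'],1),'w',round(o['grip_width'],4),'t',o['time_s'],'q7',round(o['qpos'][6]))
E
python3 - <<'E'
from h import *
S=np.load('side.npy'); C=np.load('scene.npy')
for nm,X in (('side',S),('scene',C)):
    for r in [0]:
        q=X.reshape(-1,3); q=q[np.all((q>[.52,-.375,.013])&(q<[.60,-.262,.04]),1)]
        m=q[:,:2].mean(0); w,v=np.linalg.eigh(np.cov(q[:,:2].T)); a=np.degrees(np.arctan2(v[1,1],v[0,1]))%180
        rc=cv2.minAreaRect((q[:,:2]*1000).astype(np.float32)); print(nm,len(q),m,a,rc)
cm=camera_model('wrist'); r,t=pose(cm); o=monitor.get_obs(); T=R.from_euler('xyz',o['tool_rot'],degrees=True).as_matrix()
print('cam in tool',T.T@(t-o['tool_pos']),'axes',np.round(T.T@r,2).tolist()); print(np.round(T,2).tolist())
tooldelta([0.557,-0.322,0.22],-37)
E
```

```text
side 693 [ 0.5594276  -0.31960855] 68.74893758743386 ((558.7659301757812, -319.1440124511719), (71.14967346191406, 110.7510986328125), 1.2034704685211182)
scene 188 [ 0.55876114 -0.30738226] 65.21083146476221 ((558.582763671875, -310.2158508300781), (100.10518646240234, 52.09885787963867), 69.23299407958984)
cam in tool [-0.14391409  0.06902964 -0.00029581] axes [[-0.0, -0.25, 0.97], [0.0, -0.97, -0.25], [1.0, 0.0, 0.0]]
[[0.0, 0.93, 0.36], [-0.0, 0.36, -0.93], [-1.0, -0.0, 0.0]]
delta [ 0.0216  0.403  -0.1485] turn -31.809715226273127 zhead -68.8 pos [ 0.2349 -0.6061  0.2416] F [ 0.4 -0.4  0.4] w 0.0873 t 1.0 q7 -3
```

Request:
step_arm:
  deltas:
    - [1,0,0.04,-0.015,-4]
    - [1,0,0.09,-0.033,-9]
    - [1,0,0.14,-0.052,-14]
    - [1,0,0.19,-0.07,-19]
    - [1,0,0.24,-0.088,-24]
    - [1,0,0.29,-0.107,-29]
    - [1,0,0.335,-0.124,-34]
    - [1,0,0.375,-0.139,-38]
    - [1,0,0.403,-0.149,-40]
    - [1,0,0.403,-0.149,-40]
    - [1,0,0.403,-0.149,-40]

```text
time_s: 2.38
tool_pos: [0.5558, -0.3232, 0.2414]
tool_rot: [-106.0, 89.9, -134.9]
force: [-0.1, -0.1, 0.4]
grip_width: 0.0871
```

```bash
python3 - <<'E'
from h import *
cm=camera_model('wrist'); im,d=read_camera('wrist'); save('w1',im); P=cloud('wrist',d,cm)
for r in regions_of('wrist','bundle')[:3]:
    q=P[r['pixels']]; q=q[~np.isnan(q[:,0])&(q[:,2]>.006)&(q[:,2]<.05)]
    if len(q)<50: continue
    print(r['p'],r['pixel'],len(q),q[:,:2].mean(0),'z',np.percentile(q[:,2],[5,50,98]),cv2.minAreaRect((q[:,:2]*1000).astype(np.float32)))
    w,v=np.linalg.eigh(np.cov(q[:,:2].T)); a=np.degrees(np.arctan2(v[1,1],v[0,1]))%180;print('axis',a)
    for ax in (v[:,1],v[:,0]): print(np.percentile(q[:,:2]@ax,[1,50,99]))
tooldelta([0.557,-0.322,0.22],-28)
E
```

```text
0.8 [315.0, 208.8] 2983 [ 0.5589563  -0.31352239] z [0.01089269 0.01971642 0.02201213] ((557.7808837890625, -315.6688537597656), (102.09298706054688, 38.40106964111328), 61.6207275390625)
axis 62.42031320401933
[-0.06802948 -0.01908715  0.0276136 ]
[-0.65802136 -0.64064226 -0.62233274]
0.56 [163.3, 204.4] 5315 [ 0.42465826 -0.23310547] z [0.01569947 0.02646914 0.02900298] ((419.8564453125, -237.8235626220703), (52.828548431396484, 136.97467041015625), 13.289531707763672)
axis 103.10627366838825
[-0.38998883 -0.32254416 -0.26104305]
[-0.38058    -0.36170972 -0.33296862]
delta [0.0215 0.0022 0.0006] turn -1.0128946920993656 zhead -29.0 pos [ 0.5554 -0.3236  0.2415] F [ 0.1 -0.9 -0.1] w 0.0871 t 2.475 q7 -6
```

View pics/w1.png

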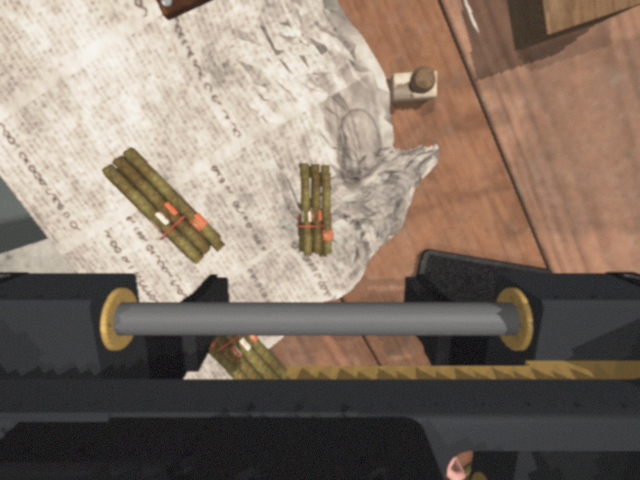

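Wrist picture: the small bundle is at (315,209), 102 x 38 mm, with its length along the tool's y. That matches the 104 x 40 mm target; the other one, at (163,204), is 137 x 53 mm. Next I'll descend on it.

```bash
python3 - <<'E'
from h import *
tooldelta([0.558,-0.3155,0.030],-28)
E
```

```text
delta [ 0.2115  0.0086 -0.0016] turn -1.0128946920993656 zhead -29.0 pos [ 0.5554 -0.3236  0.2415] F [ 0.1 -0.9 -0.1] w 0.0871 t 2.475 q7 -6
```

Request:
step_arm:
  deltas:
    - [1,0.03,0.008,-0.001,-1]
    - [1,0.08,0.008,-0.001,-1]
    - [1,0.13,0.008,-0.001,-1]
    - [1,0.17,0.008,-0.001,-1]
    - [1,0.2,0.008,-0.001,-1]
    - [1,0.211,0.008,-0.001,-1]
    - [1,0.211,0.008,-0.001,-1]

```text
time_s: 3.35
tool_pos: [0.5592, -0.3148, 0.0305]
tool_rot: [-146.6, 90.0, -174.5]
force: [-0.1, 0.2, 1.1]
grip_width: 0.0869
```

Request:
step_arm:
  deltas:
    - [-0.5,0,0,0,0]
    - [-0.5,0,0,0,0]
    - [-0.5,0,0,0,0]
    - [-0.5,0,0,0,0]
    - [-0.5,0,0,0,0]
    - [-0.5,0,0,0,0]
  newtons: 15

```text
time_s: 4.1
tool_pos: [0.5596, -0.3139, 0.0305]
tool_rot: [-169.4, 90.0, 162.8]
force: [-1.1, -0.5, 0.7]
grip_width: 0.0349
```

Request:
step_arm:
  deltas:
    - [-0.5,-0.03,0,0,0]
    - [-0.5,-0.07,0,0,0]
    - [-0.5,-0.12,0,0,0]
    - [-0.5,-0.17,0,0,0]
    - [-0.5,-0.2,0,0,0]
    - [-0.5,-0.2,0,0,0]

```text
time_s: 4.85
tool_pos: [0.5612, -0.3145, 0.2336]
tool_rot: [-3.4, 89.7, -31.2]
force: [0.1, -0.1, -1.2]
grip_width: 0.0322
```

```bash
python3 - <<'E'
from h import *
tooldelta([0.600,-0.06,0.23],-8.5)
E
```

```text
delta [ 0.0031  0.2432 -0.0845] turn -19.309647804017374 zhead -27.8 pos [ 0.5612 -0.3145  0.2336] F [ 0.1 -0.1 -1.2] w 0.0322 t 4.85 q7 -6
```

Request:
step_arm:
  deltas:
    - [-0.5,0,0.03,-0.01,-3]
    - [-0.5,0,0.07,-0.024,-6]
    - [-0.5,0,0.12,-0.042,-9]
    - [-0.5,0,0.165,-0.057,-12]
    - [-0.5,0,0.205,-0.071,-15]
    - [-0.5,0,0.233,-0.081,-18]
    - [-0.5,0,0.243,-0.084,-19]
    - [-0.5,0,0.243,-0.084,-19]
    - [-0.5,0,0.243,-0.084,-19]

```text
time_s: 5.98
tool_pos: [0.5987, -0.0623, 0.2302]
tool_rot: [-108.1, 89.9, -117.1]
force: [-0.8, -0.5, -0.1]
grip_width: 0.0324
```

```bash
python3 - <<'E'
from h import *
cm=camera_model('wrist'); im,d=read_camera('wrist'); P=cloud('wrist',d,cm); np.save('w2.npy',P); save('w2',im)
ims,ds=read_camera('side'); Q=cloud('side',ds)
a=cv2.resize(ims[100:330,230:400],None,fx=2.5,fy=2.5,interpolation=3); b=cv2.resize(im,(375,281))
c=np.zeros((575,800,3),np.uint8); c[:,:425]=a; c[:281,425:800]=b
save('c2',c)
# jig pieces, from wrist
for nm,lo,hi in (('tray+rim',[.54,-.09,.064],[.69,.11,.085]),('foot',[.48,-.15,.008],[.76,.28,.02]),('bar',[.40,-.05,.125],[.57,.1,.17])):
    q=P.reshape(-1,3); q=q[np.all((q>lo)&(q<hi),1)]
    if len(q)>20: print(nm,len(q),cv2.minAreaRect((q[:,:2]*1000).astype(np.float32)),np.median(q,0))
for t in ['tray','feeder','tall_post','lever_bar']:
    for r in regions_of('wrist',t)[:2]:
        q=P[r['pixels']]; q=q[~np.isnan(q[:,0])]
        if len(q): print(t,r['p'],r['pixel'],cv2.minAreaRect((q[:,:2]*1000).astype(np.float32)),np.percentile(q[:,2],[2,50,98]))
o=monitor.get_obs(); print(o['grip_width'],o['force'],o['time_s'])
E
```

```text
tray+rim 12176 ((600.3828125, 3.9893722534179688), (138.2006072998047, 128.59451293945312), 77.87922668457031) [0.61942774 0.02078529 0.07000399]
foot 8431 ((578.2393798828125, 6.5885162353515625), (164.38624572753906, 332.95452880859375), 7.075604438781738) [0.55756078 0.03602183 0.01471299]
bar 4269 ((507.78289794921875, 20.895660400390625), (24.43006134033203, 88.94884490966797), 88.82427215576172) [0.50924758 0.02038124 0.15394717]
feeder 0.56 [310.6, 120.2] ((533.5593872070312, 31.33531951904297), (239.7364044189453, 344.56597900390625), 80.96800994873047) [0.01350283 0.05571712 0.15577381]
lever_bar 0.93 [165.5, 149.6] ((469.56329345703125, 27.039039611816406), (203.8329315185547, 72.5113296508789), 14.198418617248535) [0.03993446 0.15288496 0.15683001]
lever_bar 0.54 [320.2, 262.1] ((595.9862060546875, -115.99797821044922), (201.95932006835938, 80.9158935546875), 73.13262176513672) [0.20626573 0.21757421 0.21981554]
0.032561534299938834 [-0.59053589 -0.48671216 -0.95836373] 6.275
```

View pics/c2.png

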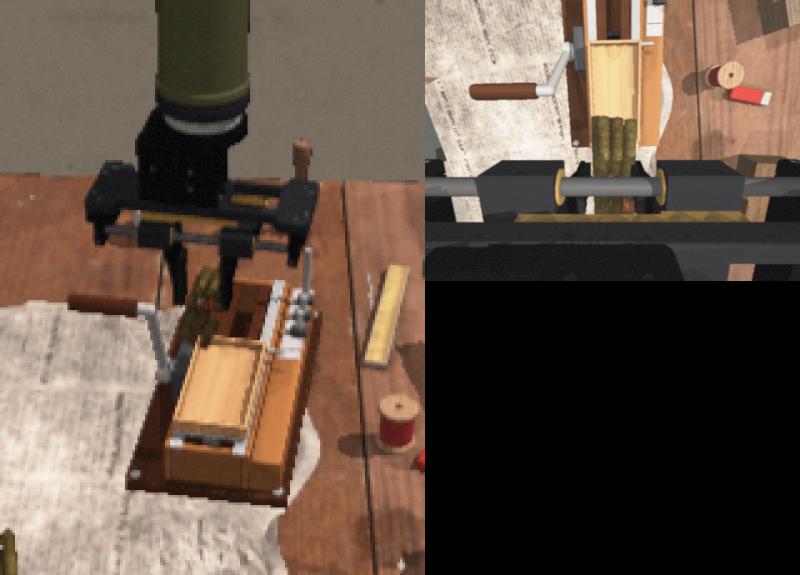

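```bash
python3 - <<'E'
from h import *
P=np.load('w2.npy').reshape(-1,3); S=np.load('side.npy').reshape(-1,3)
g=-8.5; r=R.from_euler('z',g,degrees=True).as_matrix()
o=monitor.get_obs(); T=o['tool_pos']; print('tcp jig-rot',T@r)
for nm,X in (('wrist',P),('side',S)):
    q=X@r; k=(q[:,2]>.0725)&(q[:,2]<.082)&(abs(X[:,0]-.615)<.075)&(X[:,1]<.12)&(X[:,1]>-.09); q=q[k]
    L=[]
    for y in np.arange(q[:,1].min(),q[:,1].max(),.01):
        s=q[(q[:,1]>=y)&(q[:,1]<y+.01),0]
        if len(s)>4: L.append((y+.005,s.min(),s.max(),len(s)))
    print(nm,np.round(L,3).tolist())
    q=(X@r); k=(q[:,2]>.135)&(q[:,2]<.17)&(X[:,0]>.4)&(X[:,0]<.57)&(abs(X[:,1]-.03)<.07); q=q[k]
    print('bar',q.min(0),q.max(0),np.polyfit(q[:,0],q[:,1],1))
    q=(X@r); k=(q[:,2]>.07)&(X[:,0]>.665)&(X[:,0]<.73)&(X[:,1]>.03)&(X[:,1]<.2)&(q[:,2]<.13); q=q[k]
    for z0,z1 in((.066,.09),(.1,.13)):
        s=q[(q[:,2]>z0)&(q[:,2]<z1)]; print('posts',np.histogram(s[:,1],np.arange(-.06,.32,.01)-0.0)[0].tolist() if len(s) else '', np.median(s,0) if len(s) else '')
# bundle height profile along tool y
q=P@r; t=T@r; k=(abs(q[:,0]-t[0])<.03)&(q[:,2]>.15)&(q[:,2]<.24); q=q[k]
for y in np.arange(-.06,.08,.01):
    s=q[(q[:,1]-t[1]>y)&(q[:,1]-t[1]<y+.01)]
    if len(s)>5: print('bundle dy',round(y+.005,3),'x',np.round(np.percentile(s[:,0]-t[0],[2,98]),4),'z-tcp',np.round(np.percentile(s[:,2]-t[2],[10,50,95]),4))
E
```

```text
tcp jig-rot [0.6012004  0.02846992 0.23050907]
wrist [[0.025, 0.573, 0.645, 69.0], [0.035, 0.574, 0.645, 65.0], [0.045, 0.573, 0.645, 64.0], [0.055, 0.573, 0.645, 80.0], [0.065, 0.573, 0.645, 135.0], [0.075, 0.573, 0.645, 133.0], [0.085, 0.573, 0.644, 135.0], [0.095, 0.573, 0.644, 119.0], [0.105, 0.573, 0.644, 142.0], [0.115, 0.572, 0.644, 146.0], [0.125, 0.541, 0.644, 163.0], [0.135, 0.531, 0.644, 227.0], [0.145, 0.573, 0.643, 143.0], [0.155, 0.572, 0.656, 682.0]]
bar [0.45470371 0.08542157 0.13506307] [0.54275032 0.10745376 0.15790868] [0.03419397 0.07804454]
posts [0, 0, 0, 0, 0, 0, 0, 0, 0, 0, 0, 0, 0, 0, 0, 0, 0, 0, 0, 0, 0, 72, 0, 0, 0, 0, 0, 0, 0, 0, 0, 0, 0, 0, 0, 0, 0] [0.65583122 0.15568443 0.07066545]
posts  
side [[0.019, 0.574, 0.645, 90.0], [0.029, 0.574, 0.645, 21.0], [0.039, 0.574, 0.644, 26.0], [0.049, 0.573, 0.645, 24.0], [0.059, 0.573, 0.643, 22.0], [0.069, 0.574, 0.644, 25.0], [0.079, 0.572, 0.645, 27.0], [0.089, 0.573, 0.644, 23.0], [0.099, 0.573, 0.645, 15.0], [0.109, 0.573, 0.643, 25.0], [0.119, 0.532, 0.644, 29.0], [0.129, 0.534, 0.644, 21.0], [0.139, 0.573, 0
[... 463 characters left out ...]
035 0.11176082]
bundle dy -0.045 x [-0.0147  0.0124] z-tcp [-0.0247 -0.022  -0.0206]
bundle dy -0.035 x [-0.0142  0.0205] z-tcp [-0.0217 -0.0131 -0.0112]
bundle dy -0.025 x [-0.0129  0.0197] z-tcp [-0.0166 -0.0124 -0.0109]
bundle dy -0.015 x [-0.0162  0.0182] z-tcp [-0.0113 -0.0107  0.0082]
bundle dy -0.005 x [-0.0156  0.0167] z-tcp [-0.0225 -0.0146 -0.0107]
bundle dy 0.005 x [-0.0202  0.025 ] z-tcp [-0.0205 -0.0118  0.0069]
bundle dy 0.015 x [-0.0236  0.0242] z-tcp [-0.0211 -0.0125  0.0028]
bundle dy 0.025 x [-0.014   0.0206] z-tcp [-0.0214 -0.0128 -0.011 ]
bundle dy 0.035 x [-0.0138  0.0205] z-tcp [-0.0214 -0.013  -0.0111]
bundle dy 0.045 x [-0.014   0.0203] z-tcp [-0.0223 -0.0136 -0.0114]
```

The bundle hangs level and gripped, bottom 32 mm below the TCP. Jig yaw is -8.5°, with the tray centre at jig-rotated (0.609, 0.090). The gripper body has to stay above the lever bar (top about 0.157), so I'll release with the bundle just between the rims.

```bash
cat >> h.py <<'E'
JR=R.from_euler('z',-8.5,degrees=True).as_matrix()
E
python3 - <<'E'
from h import *
t=JR@[0.606,0.089,0.108]; print(t); tooldelta(t,-8.5)
E
```

```text
[ 0.61249865 -0.00155009  0.108     ]
delta [0.1225 0.0606 0.0044] turn -0.3877916952130107 zhead -8.9 pos [ 0.5988 -0.0607  0.2305] F [-0.6 -0.5 -1. ] w 0.0326 t 6.275 q7 -12
```

Request:
step_arm:
  deltas:
    - [-0.5,0,0.03,0.002,0]
    - [-0.5,0,0.055,0.004,0]
    - [-0.5,0.02,0.0605,0.0045,-0.4]
    - [-0.5,0.05,0.0605,0.0045,-0.4]
    - [-0.5,0.08,0.0605,0.0045,-0.4]
    - [-0.5,0.1,0.0605,0.0045,-0.4]
    - [-0.5,0.112,0.0605,0.0045,-0.4]
    - [-0.5,0.118,0.0605,0.0045,-0.4]
    - [-0.5,0.122,0.0605,0.0045,-0.4]
    - [-0.5,0.122,0.0605,0.0045,-0.4]

```text
time_s: 7.52
tool_pos: [0.6129, -0.0008, 0.1089]
tool_rot: [-5.1, 90.0, -13.5]
force: [0.4, -0.4, -1.0]
grip_width: 0.0323
```

```bash
python3 - <<'E'
from h import *
o=monitor.get_obs(); t=o['tool_pos']; print('jig',t@JR,o['force'],o['grip_width'])
im,d=read_camera('side'); c=cv2.resize(im[170:310,250:390],None,fx=4,fy=4,interpolation=3); save('c3',c)
E
```

```text
jig [0.60626913 0.08982029 0.10894539] [ 0.43426425 -0.36690425 -0.97353058] 0.03228958873366536
```

View pics/c3.png

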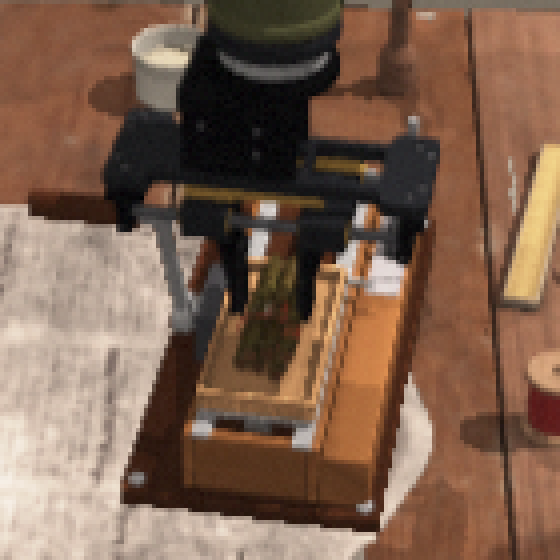

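The bundle hangs within the tray outline, at (265,315) in the crop, and nothing touches the bar. Release.

Request:
step_arm:
  deltas:
    - [-0.2,0.001,0,0,0]
    - [-0.15,0.001,0,0,0]
    - [0,0.001,0,0,0]
    - [0.1,0.001,0,0,0]
    - [0.2,0.001,0,0,0]
    - [0.2,0.001,0,0,0]
    - [0.2,0.001,0,0,0]
    - [0.2,-0.01,0,0,0]
    - [0.2,-0.04,0,0,0]
    - [0.2,-0.09,0,0,0]
    - [0.2,-0.12,0,0,0]
    - [0.2,-0.12,0,0,0]

```text
time_s: 9.07
tool_pos: [0.6144, -0.0004, 0.2326]
tool_rot: [4.4, 89.6, -4.0]
force: [-0.2, -0.2, -0.9]
grip_width: 0.052
```

```bash
python3 - <<'E'
from h import *
im,d=read_camera('side'); P=cloud('side',d).reshape(-1,3); q=P@JR
k=(abs(q[:,0]-.609)<.045)&(q[:,1]>-.02)&(q[:,1]<.2)&(q[:,2]>.08)&(q[:,2]<.12); s=q[k]
print(len(s),s.min(0),s.max(0),np.percentile(s[:,2],[50,90,98]))
k=(q[:,2]>.135)&(q[:,2]<.165)&(q[:,0]>.45)&(q[:,0]<.55)&(abs(q[:,1]-.09)<.05); print('bar',q[k].min(0),q[k].max(0))
c=cv2.resize(im[170:310,250:390],None,fx=4,fy=4,interpolation=3); save('c4',c)
# behind the bar, at pushing height (first up there at 0.23)
tooldelta(JR@[0.495,0.060,0.23],-8.5)
E
```

```text
396 [0.57311728 0.01593984 0.08007958] [0.64430823 0.15387432 0.09513741] [0.08894834 0.09204979 0.09352107]
bar [0.45506593 0.08021881 0.13703855] [0.54203521 0.09949888 0.15986098]
delta [-0.     -0.0299 -0.1117] turn 0.09338956830563916 zhead -8.4 pos [ 6.133e-01 -6.000e-04  2.303e-01] F [-0.1  0.5 -1.3] w 0.0521 t 9.125 q7 -18
```

View pics/c4.png

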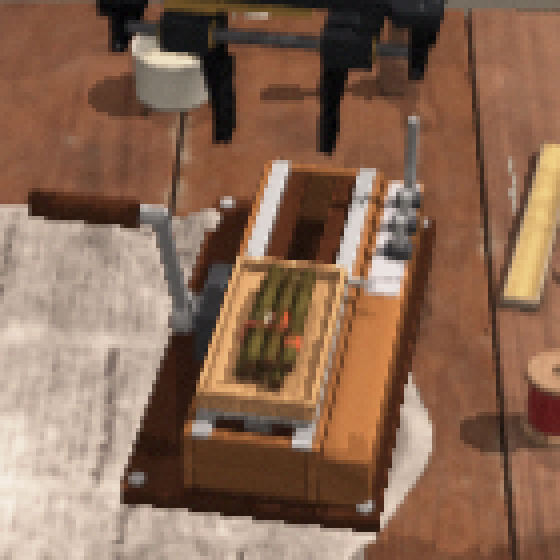

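The bundle lies lengthwise in the tray at (268,325) in the crop, with the pointer and posts clear. Now I'll close the gripper and go in behind the bar.

Request:
step_arm:
  deltas:
    - [-1,0,-0.015,-0.03,0]
    - [-1,0,-0.03,-0.07,0]
    - [-1,0,-0.035,-0.105,0]
    - [-1,0,-0.035,-0.117,0]
    - [-1,0,-0.035,-0.117,0]
    - [-1,0.03,-0.035,-0.117,0]
    - [-1,0.06,-0.035,-0.117,0]
    - [-1,0.085,-0.035,-0.117,0]
    - [-1,0.09,-0.035,-0.117,0]
    - [-1,0.09,-0.035,-0.117,0]

```text
time_s: 10.38
tool_pos: [0.4925, -0.018, 0.1387]
tool_rot: [93.6, 90.0, 85.3]
force: [0.7, 0.9, 0.2]
grip_width: 0.0006
```

```bash
python3 - <<'E'
from h import *
tooldelta(JR@[0.49,0.055,0.14],-8.5); o=monitor.get_obs(); print(o['tool_pos']@JR,o['force']@JR)
E
```

```text
delta [-0.0013 -0.      0.0003] turn 0.11708740812537144 zhead -8.4 pos [ 0.4925 -0.018   0.1387] F [0.7 0.9 0.2] w 0.0006 t 10.375 q7 -12
[0.48971986 0.05501882 0.13866095] [0.54232672 0.99923624 0.15219754]
```

Request:
step_arm:
  deltas:
    - [-1,0,0.01,0,0]
    - [-1,0,0.018,0,0]
    - [-1,0,0.024,0,0]
    - [-1,0,0.032,0,0]
    - [-1,0,0.042,0,0]
    - [-1,0,0.053,0,0]
    - [-1,0,0.064,0,0]
    - [-1,0,0.075,0,0]
    - [-1,0,0.086,0,0]
    - [-1,0,0.096,0,0]
    - [-1,0,0.104,0,0]
    - [-1,0,0.108,0,0]

```text
time_s: 11.88
tool_pos: [0.5068, 0.0886, 0.1375]
tool_rot: [-155.3, 89.9, -163.7]
force: [-0.7, -5.2, -2.9]
grip_width: 0.0007
```

Request:
step_arm:
  deltas:
    - [-1,0,0.003,0,0]
    - [-1,0,0.005,0,0]

```text
time_s: 12.12
tool_pos: [0.5073, 0.0929, 0.1374]
tool_rot: [-151.3, 89.8, -159.8]
force: [-0.1, -5.8, -3.6]
grip_width: 0.0001
```

Request:
step_arm:
  deltas:
    - [-1,0,0.002,0,0]
    - [-1,0,0.004,0,0]

```text
time_s: 12.38
tool_pos: [0.5077, 0.0965, 0.1372]
tool_rot: [-148.8, 89.8, -157.3]
force: [-0.8, -5.4, -4.2]
grip_width: 0.0007
```

Request:
step_arm:
  deltas:
    - [-1,0,0.002,0,0]
    - [-1,0,0.004,0,0]

```text
time_s: 12.62
tool_pos: [0.5081, 0.1003, 0.1371]
tool_rot: [-147.4, 89.8, -155.8]
force: [-0.6, -6.8, -4.4]
grip_width: -0.0
```

Request:
step_arm:
  deltas:
    - [-1,0,0.002,0,0]
    - [-1,0,0.004,0,0]

```text
time_s: 12.88
tool_pos: [0.5086, 0.1041, 0.137]
tool_rot: [-146.5, 89.8, -154.9]
force: [-1.4, -6.5, -4.9]
grip_width: 0.0003
```

Request:
step_arm:
  deltas:
    - [-1,0,0.0015,0,0]
    - [-1,0,0.003,0,0]

```text
time_s: 13.12
tool_pos: [0.5089, 0.1069, 0.1369]
tool_rot: [-145.3, 89.7, -153.8]
force: [-0.8, -6.3, -5.6]
grip_width: 0.0004
```

Request:
step_arm:
  deltas:
    - [-1,0,0.0015,0,0]
    - [-1,0,0.003,0,0]

```text
time_s: 13.38
tool_pos: [0.5093, 0.1097, 0.1368]
tool_rot: [-144.5, 89.7, -152.9]
force: [-1.3, -7.3, -5.0]
grip_width: 0.0004
```

Request:
step_arm:
  deltas:
    - [-1,0,0.0015,0,0]
    - [-1,0,0.003,0,0]

```text
time_s: 13.62
tool_pos: [0.5096, 0.1125, 0.1367]
tool_rot: [-142.4, 89.7, -150.9]
force: [-0.3, -6.6, -5.5]
grip_width: 0.0004
```

Request:
step_arm:
  deltas:
    - [-1,0,0.0015,0,0]
    - [-1,0,0.003,0,0]

```text
time_s: 13.88
tool_pos: [0.51, 0.1152, 0.1366]
tool_rot: [-140.8, 89.7, -149.2]
force: [-0.7, -7.4, -4.9]
grip_width: 0.0004
```

Request:
step_arm:
  deltas:
    - [-1,0,0.0015,0,0]
    - [-1,0,0.003,0,0]

```text
time_s: 14.12
tool_pos: [0.5103, 0.1179, 0.1365]
tool_rot: [-139.5, 89.7, -148.0]
force: [0.7, -7.1, -6.0]
grip_width: 0.0004
```

Request:
step_arm:
  deltas:
    - [-1,0,0.0015,0,0]
    - [-1,0,0.003,0,0]

```text
time_s: 14.38
tool_pos: [0.5106, 0.1206, 0.1363]
tool_rot: [-138.0, 89.6, -146.5]
force: [-1.1, -7.8, -6.3]
grip_width: 0.0003
```

Request:
step_arm:
  deltas:
    - [-1,0,0.0015,0,0]
    - [-1,0,0.003,0,0]

```text
time_s: 14.62
tool_pos: [0.511, 0.1233, 0.1362]
tool_rot: [-136.9, 89.6, -145.5]
force: [-1.5, -8.8, -6.9]
grip_width: -0.0001
```

Request:
step_arm:
  deltas:
    - [-1,0,0.0015,0,0]
    - [-1,0,0.003,0,0]

```text
time_s: 14.88
tool_pos: [0.5113, 0.1259, 0.136]
tool_rot: [-135.4, 89.6, -143.9]
force: [-0.5, -8.8, -7.3]
grip_width: 0.0002
```

Request:
step_arm:
  deltas:
    - [-1,0,0.0015,0,0]
    - [-1,0,0.003,0,0]

```text
time_s: 15.12
tool_pos: [0.5116, 0.128, 0.1357]
tool_rot: [-131.5, 89.5, -140.1]
force: [-0.5, -11.3, -7.9]
grip_width: 0.0003
```

Request:
step_arm:
  deltas:
    - [-1,0,0.0015,0,0]
    - [-1,0,0.0015,0,0]

```text
time_s: 15.38
tool_pos: [0.5117, 0.1286, 0.1354]
tool_rot: [-128.9, 89.4, -137.5]
force: [-0.8, -11.7, -9.0]
grip_width: 0.0005
```

Request:
step_arm:
  deltas:
    - [-1,0,0.0015,0,0]
    - [-1,0,0.0015,0,0]

```text
time_s: 15.62
tool_pos: [0.5117, 0.1292, 0.1351]
tool_rot: [-127.0, 89.3, -135.6]
force: [-1.8, -13.4, -10.0]
grip_width: 0.0003
```

Request:
step_arm:
  deltas:
    - [-1,0,0.001,0,0]
    - [-1,0,0.001,0,0]
    - [-1,0,0.001,0,0]
    - [-1,0,0.001,0,0]

```text
time_s: 16.12
tool_pos: [0.5118, 0.1295, 0.135]
tool_rot: [-125.9, 89.3, -134.6]
force: [-0.8, -14.2, -8.9]
grip_width: 0.0005
```

```bash
cat >> h.py <<'E'
def look(n=None):
    im,d=read_camera('side'); q=cloud('side',d).reshape(-1,3)@JR
    o=monitor.get_obs(); t=o['tool_pos']@JR; print('tcp jig',np.round(t,4),'F',np.round(o['force']@JR,1),'t',o['time_s'])
    s=q[(abs(q[:,0]-.609)<.037)&(q[:,2]>.064)&(q[:,2]<.11)&(q[:,1]>-.02)&(q[:,1]<.35)]
    f=s[(s[:,2]>.064)&(s[:,2]<.082)]; print('tray y',np.round(np.percentile(f[:,1],[0.5,2,98,99.5]),4))
    p=q[(q[:,0]>.652)&(q[:,0]<.662)&(q[:,2]>.062)&(q[:,2]<.085)&(q[:,1]>.1)&(q[:,1]<.33)]; print('pointer',len(p),np.round(np.median(p,0),4) if len(p) else '')
    b=s[s[:,2]>.0835]; print('bundle',len(b),np.round(np.percentile(b,[3,97],axis=0),3).tolist())
    L=q[(q[:,2]>.13)&(q[:,2]<.172)&(q[:,0]>.45)&(q[:,0]<.475)&(q[:,1]>.04)&(q[:,1]<.3)]; print('bar',len(L),np.round(np.percentile(L,[3,50,97],axis=0),4).tolist() if len(L) else '')
    if n: save(n,cv2.resize(im[170:310,250:390],None,fx=4,fy=4,interpolation=3))
E
python3 -c "
from h import *
look('c5')"
```

```text
tcp jig [0.487  0.2038 0.135 ] F [  0.3 -14.1  -9.6] t 16.175
tray y [0.048  0.0493 0.1903 0.192 ]
pointer 6 [0.6567 0.1871 0.0698]
bundle 289 [[0.597, 0.073, 0.085], [0.627, 0.165, 0.093]]
bar 38 [[0.4534, 0.1934, 0.1368], [0.4614, 0.214, 0.1468], [0.4736, 0.2258, 0.1695]]
```

The first stroke is at its stop: the force rises while the motion stalls at TCP y≈0.204, and the tray has moved 31 mm. Now to let it spring back.

Request:
step_arm:
  deltas:
    - [-1,0,-0.012,0,0]
    - [-1,0,-0.03,0,0]
    - [-1,0,-0.05,0,0]
    - [-1,0,-0.07,0,0]
    - [-1,0,-0.09,0,0]
    - [-1,0,-0.11,0,0]
    - [-1,-0.001,-0.128,0,0]
    - [-1,-0.002,-0.143,0,0]
    - [-1,-0.003,-0.156,0,0]
    - [-1,-0.004,-0.156,0,0]
    - [-1,-0.004,-0.156,0,0]

```text
time_s: 17.55
tool_pos: [0.492, -0.0173, 0.1428]
tool_rot: [53.3, 89.9, 45.0]
force: [-0.2, 0.4, 0.3]
grip_width: 0.0001
```

```bash
python3 -c "
from h import *
look()"
```

```text
tcp jig [0.4891 0.0556 0.1427] F [-0.6 -0.1  0.5] t 17.6
tray y [0.0487 0.0501 0.1897 0.1928]
pointer 6 [0.6571 0.1871 0.0718]
bundle 285 [[0.597, 0.074, 0.085], [0.627, 0.167, 0.093]]
bar 5 [[0.4576, 0.0824, 0.1466], [0.4581, 0.0826, 0.1468], [0.4598, 0.0868, 0.1525]]
```

Request:
step_arm:
  deltas:
    - [-1,0.002,0.012,0,0]
    - [-1,0.003,0.022,0,0]
    - [-1,0.003,0.034,0,0]
    - [-1,0.003,0.048,0,0]
    - [-1,0.003,0.063,0,0]
    - [-1,0.003,0.078,0,0]
    - [-1,0.003,0.093,0,0]
    - [-1,0.003,0.108,0,0]
    - [-1,0.003,0.122,0,0]
    - [-1,0.003,0.134,0,0]
    - [-1,0.003,0.142,0,0]
    - [-1,0.003,0.147,0,0]

```text
time_s: 19.1
tool_pos: [0.5111, 0.1253, 0.1369]
tool_rot: [-139.3, 89.6, -147.8]
force: [-1.1, -8.5, -6.6]
grip_width: 0.0002
```

Request:
step_arm:
  deltas:
    - [-1,0,0.002,0,0]
    - [-1,0,0.004,0,0]
    - [-1,0,0.006,0,0]
    - [-1,0,0.006,0,0]

```text
time_s: 19.6
tool_pos: [0.5115, 0.1287, 0.1362]
tool_rot: [-130.8, 89.4, -139.4]
force: [-1.6, -11.7, -7.2]
grip_width: 0.0006
```

Request:
step_arm:
  deltas:
    - [-1,0,0.0015,0,0]
    - [-1,0,0.003,0,0]
    - [-1,0,0.003,0,0]
    - [-1,0,0.003,0,0]
    - [-1,0,0.003,0,0]

```text
time_s: 20.23
tool_pos: [0.5116, 0.1299, 0.1356]
tool_rot: [-126.8, 89.3, -135.4]
force: [-1.8, -13.7, -9.1]
grip_width: 0.0007
```

```bash
python3 -c "
from h import *
look()"
```

```text
tcp jig [0.4868 0.2041 0.1356] F [  0.6 -14.5 -10.1] t 20.275
tray y [0.078  0.0795 0.2203 0.2218]
pointer 5 [0.6551 0.2174 0.0729]
bundle 278 [[0.597, 0.104, 0.085], [0.627, 0.197, 0.094]]
bar 36 [[0.4533, 0.192, 0.1358], [0.461, 0.2164, 0.1446], [0.474, 0.226, 0.1675]]
```

Second stroke complete: pointer at 0.217, another 30 mm. I'll let it return and repeat.

Request:
step_arm:
  deltas:
    - [-1,0,-0.012,0,0]
    - [-1,0,-0.03,0,0]
    - [-1,0,-0.05,0,0]
    - [-1,0,-0.07,0,0]
    - [-1,0,-0.09,0,0]
    - [-1,0,-0.11,0,0]
    - [-1,-0.001,-0.128,0,0]
    - [-1,-0.002,-0.143,0,0]
    - [-1,-0.003,-0.156,0,0]
    - [-1,-0.003,-0.156,0,0]
    - [-1,-0.003,-0.156,0,0]
    - [-1,-0.003,-0.156,0,0]

```text
time_s: 21.78
tool_pos: [0.4918, -0.0174, 0.1426]
tool_rot: [74.5, 90.0, 66.2]
force: [-0.1, -0.6, 0.1]
grip_width: 0.0006
```

```bash
python3 -c "
from h import *
look()"
```

```text
tcp jig [0.489  0.0553 0.1425] F [-0.   0.6  0.2] t 21.825
tray y [0.0789 0.0797 0.2203 0.2223]
pointer 6 [0.6548 0.2191 0.0694]
bundle 278 [[0.597, 0.103, 0.084], [0.627, 0.195, 0.093]]
bar 4 [[0.4558, 0.083, 0.1433], [0.4577, 0.0865, 0.1461], [0.46, 0.0887, 0.148]]
```

Request:
step_arm:
  deltas:
    - [-1,0.002,0.012,0,0]
    - [-1,0.003,0.022,0,0]
    - [-1,0.003,0.034,0,0]
    - [-1,0.003,0.048,0,0]
    - [-1,0.003,0.063,0,0]
    - [-1,0.003,0.078,0,0]
    - [-1,0.003,0.093,0,0]
    - [-1,0.003,0.108,0,0]
    - [-1,0.003,0.122,0,0]
    - [-1,0.003,0.134,0,0]
    - [-1,0.003,0.142,0,0]
    - [-1,0.003,0.147,0,0]

```text
time_s: 23.32
tool_pos: [0.5111, 0.1254, 0.1369]
tool_rot: [-138.9, 89.6, -147.4]
force: [-0.9, -8.3, -7.0]
grip_width: 0.0001
```

Request:
step_arm:
  deltas:
    - [-1,0,0.002,0,0]
    - [-1,0,0.004,0,0]
    - [-1,0,0.006,0,0]
    - [-1,0,0.007,0,0]
    - [-1,0,0.008,0,0]
    - [-1,0,0.009,0,0]
    - [-1,0,0.009,0,0]
    - [-1,0,0.009,0,0]
    - [-1,0,0.009,0,0]

```text
time_s: 24.45
tool_pos: [0.5116, 0.1299, 0.1356]
tool_rot: [-126.5, 89.3, -135.1]
force: [-1.4, -15.3, -9.1]
grip_width: 0.0003
```

```bash
python3 -c "
from h import *
look()"
```

```text
tcp jig [0.4868 0.2041 0.1356] F [  1.3 -14.8  -8.9] t 24.5
tray y [0.1082 0.1095 0.2499 0.2528]
pointer 7 [0.6565 0.2476 0.0709]
bundle 257 [[0.596, 0.134, 0.085], [0.626, 0.228, 0.093]]
bar 38 [[0.4538, 0.1912, 0.137], [0.461, 0.2155, 0.1454], [0.4741, 0.2277, 0.1714]]
```

Third stroke complete, pointer 0.2475. The tall post is at about 0.273, so exactly one more stroke.

Request:
step_arm:
  deltas:
    - [-1,0,-0.012,0,0]
    - [-1,0,-0.03,0,0]
    - [-1,0,-0.05,0,0]
    - [-1,0,-0.07,0,0]
    - [-1,0,-0.09,0,0]
    - [-1,0,-0.11,0,0]
    - [-1,-0.001,-0.128,0,0]
    - [-1,-0.002,-0.143,0,0]
    - [-1,-0.003,-0.156,0,0]
    - [-1,-0.003,-0.156,0,0]
    - [-1,-0.003,-0.156,0,0]
    - [-1,-0.003,-0.156,0,0]

```text
time_s: 26.0
tool_pos: [0.4918, -0.0174, 0.1426]
tool_rot: [70.0, 90.0, 61.7]
force: [-0.2, 0.0, 0.1]
grip_width: 0.0004
```

```bash
python3 -c "
from h import *
look('c6')"
```

```text
tcp jig [0.489  0.0553 0.1425] F [-0.2 -0.3 -0.8] t 26.05
tray y [0.1074 0.1094 0.2499 0.2522]
pointer 5 [0.6558 0.2481 0.0692]
bundle 263 [[0.596, 0.132, 0.084], [0.626, 0.226, 0.094]]
bar 5 [[0.4564, 0.0498, 0.1455], [0.4601, 0.0832, 0.1479], [0.4726, 0.0868, 0.1689]]
```

View pics/c6.png

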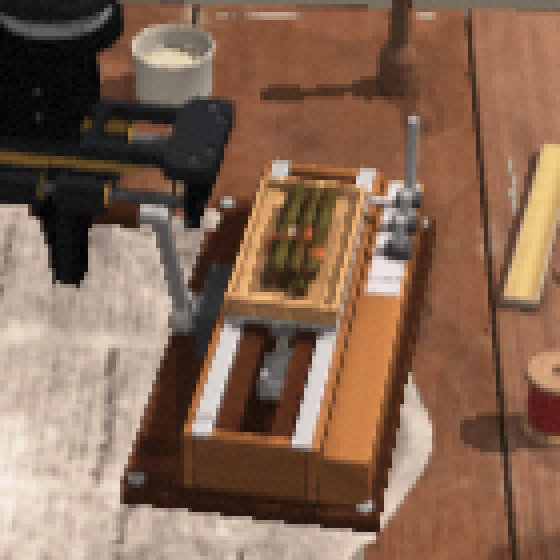

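The pointer at (375,200) is next to the second short post, just short of the tall post at (410,190). The bundle lies in the tray. Last stroke.

Request:
step_arm:
  deltas:
    - [-1,0.002,0.012,0,0]
    - [-1,0.003,0.022,0,0]
    - [-1,0.003,0.034,0,0]
    - [-1,0.003,0.048,0,0]
    - [-1,0.003,0.063,0,0]
    - [-1,0.003,0.078,0,0]
    - [-1,0.003,0.093,0,0]
    - [-1,0.003,0.108,0,0]
    - [-1,0.003,0.122,0,0]
    - [-1,0.003,0.134,0,0]
    - [-1,0.003,0.142,0,0]
    - [-1,0.003,0.147,0,0]

```text
time_s: 27.55
tool_pos: [0.5111, 0.1253, 0.1369]
tool_rot: [-139.3, 89.6, -147.7]
force: [-1.2, -10.0, -6.4]
grip_width: 0.0006
```

Request:
step_arm:
  deltas:
    - [-1,0,0.002,0,0]
    - [-1,0,0.004,0,0]
    - [-1,0,0.006,0,0]
    - [-1,0,0.007,0,0]
    - [-1,0,0.008,0,0]
    - [-1,0,0.009,0,0]
    - [-1,0,0.009,0,0]
    - [-1,0,0.009,0,0]
    - [-1,0,0.009,0,0]

```text
time_s: 28.68
tool_pos: [0.5116, 0.1299, 0.1356]
tool_rot: [-126.6, 89.3, -135.2]
force: [-1.4, -14.4, -8.3]
grip_width: 0.0005
```

Request:
step_arm:
  deltas:
    - [-1,0,-0.012,0,0]
    - [-1,0,-0.03,0,0]
    - [-1,0,-0.05,0,0]
    - [-1,0,-0.07,0,0]
    - [-1,0,-0.09,0,0]
    - [-1,0,-0.11,0,0]
    - [-1,-0.001,-0.128,0,0]
    - [-1,-0.002,-0.143,0,0]
    - [-1,-0.003,-0.156,0,0]
    - [-1,-0.003,-0.16,0,0]
    - [-1,-0.003,-0.16,0,0]
    - [-1,-0.003,-0.16,0,0]

```text
time_s: 30.18
tool_pos: [0.4913, -0.0214, 0.1426]
tool_rot: [71.1, 90.0, 62.8]
force: [-0.9, 0.7, -0.4]
grip_width: 0.0003
```

Request:
step_arm:
  deltas:
    - [-1,-0.03,-0.005,0,0]
    - [-1,-0.07,-0.02,0,0]
    - [-1,-0.11,-0.05,0,0]
    - [-1,-0.12,-0.08,0,0]
    - [-1,-0.12,-0.08,0,0]

```text
time_s: 30.8
tool_pos: [0.4797, -0.1035, 0.2635]
tool_rot: [-26.0, 89.9, -34.6]
force: [0.3, 0.1, -1.0]
grip_width: 0.0004
```

```bash
python3 -c "
from h import *
look('c7')"
```

```text
tcp jig [ 0.4893 -0.0295  0.2626] F [-0.4  0.9 -0.1] t 30.85
tray y [0.1388 0.1397 0.281  0.283 ]
pointer 6 [0.6549 0.2767 0.0701]
bundle 250 [[0.596, 0.163, 0.084], [0.626, 0.257, 0.093]]
bar 56 [[0.4574, 0.082, 0.142], [0.4663, 0.087, 0.153], [0.4748, 0.0959, 0.1589]]
```

View pics/c7.png

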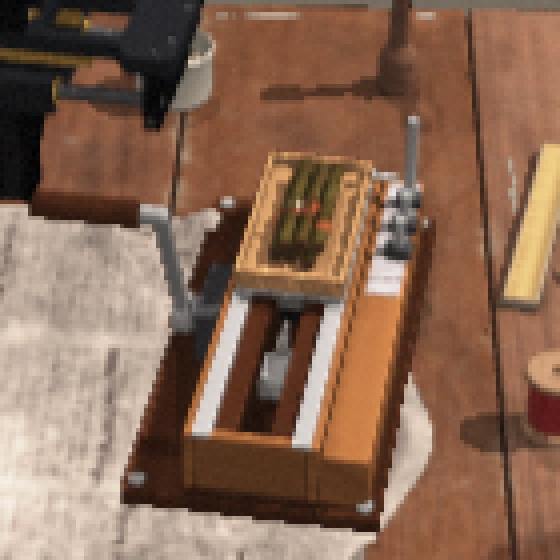

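The picture shows the pointer at (385,178), level with the tall post, the bundle in the tray, the lever at rest and the arm clear. The tall post seen from its two faces is at 0.273 and 0.279, so its centre is at about 0.276; the pointer is at 0.277. Handing in.

```bash
python3 -c "
from h import *
print(env.sign_off())"
```

```text
the job is handed in; nothing more can be done
None
```

The job is done and handed in at about 31 s of the 72 s allowed. The sign-off gives no verdict.

- **Bundle:** I picked the smallest of the three bundles (about 102 x 38 mm) and released it lengthwise in the tray. It dropped the last few millimetres, because the gripper body had to stay above the lever bar. At the last look it still lay level in the tray.
- **Strokes:** I made four complete strokes. Each was pushed until the lever stopped, with about 14 N along the push and 9 N vertical at the stop, so roughly 17 N in all. I held each for a moment and let it spring fully back. The tray moved about 30 mm each time.
- **Final checks:**
  - The pointer is at 0.277 m along the jig. The tall post is at about 0.276 m, from two camera views that differed by 6 mm (0.273 and 0.279).
  - The lever bar is back at its rest position and the arm is clear.
  - I did not touch the glue pot, spool or stamp, but I did not measure their positions again at the end.

No check failed.

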